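Hold the green filter in the examination lamp

ROBOT

A 6-joint arm with a two-finger parallel gripper is mounted at the origin on the work surface. World frame = base frame: x ahead of the robot, y to its left, z up, the work surface at z = 0. Lengths are in m, angles in rad, forces in N, time in s.
With the tool pointing down it reaches from about 0.375 to 0.9 m from the base axis. Payload 3.1 kg.
Tool frame: the origin (TCP) lies at the centre of the arm's flange, where the gripper is bolted on; the fingertips stand 182 mm ahead of it and the grasp point (between the pads) lies 164 mm ahead of it; z points along the fingers, y is the line along which they close (so a half turn about z gives the same grasp; the last joint's range is limited). The gripper opens to 87 mm and grips with 3 to 60 N. Pads are 19 mm wide; open, the fingers measure 117 mm over their backs; the gripper's body (75 mm by 190 mm) begins 51 mm behind the grasp point.
Start: joints at [-1.331, 0.527, 1.433, -0, 1.181, -0.178], TCP at [0.254, -0.571, 0.405] pointing down, gripper open.
Joint ranges: [-3.08, 3.08], [-0.75, 2.2], [0.22, 2.44], [-1.43, 4.57], [0, 2.65], [-2.85, 2.85]. Speed limits (rad/s): [2.79, 2.79, 3.14, 3.14, 3.14, 3.14].

INTERFACE

Orientations are given as a unit quaternion [x, y, z, w].
In Python, from rig import * gives the robot as it stands.
- The arm moves only by the tool move_arm, never from a script. Its argument "commands" is a list that holds one entry, the list of rows, each a list of 6 numbers: the shift along the tool's x, y, z in units of 40 mm (1.0 is 40 mm), then the turn, a rotation vector about the tool's x, y, z in rad. A call has 1 to 12 rows; each row is the pose to reach, as a shift and turn from the pose commanded when the call began, along the tool's axes at that moment; what a row does not reach only later rows make up. A row lasts 1/8 s, in which the tool goes at most 62.5 mm and 10.7 degrees, less where a joint would pass 70% of its speed; a pose out of reach is approached as far as the arm can. A call with a gripper value outside its range is refused whole. "claw" is the closure, from -1 (fully open) to 1 (shut), so that 0 is half open, set as the call begins (left out, the last holds). The fingers move at their own pace and stop on an object; "squeeze" is the grip in N (left out, the last holds). Time passes only in rows, so rows that repeat a pose let the fingers close. It gives the time, the measured TCP pose, the force, the opening and the grip force at its end, in the units of the state.
- get_obs(): the state, without advancing time (a new reading comes with each control period).
- camera(name): name is "scene" or "top"; returns a dict with "pixels" (384x512x3 uint8, blue, green, red), "range_z" (384x512 float32, m along the optical axis (not along the pixel's ray), 0 where there is no reading), "camera_matrix" (3x3 intrinsics, pixels), "extrinsics" (4x4, takes a point from world to camera coordinates). Camera axes: x right, y up, looking along -z (the intrinsics and any distortion apply to the point x, -y, -z); pixel columns grow to the right and rows downward; lengths in m; the calibration is good to about 2 mm. A picture is of the moment at which its call begins.
- hand_in(): hands the job in; it is judged then, once.
The state is a dict: "time": time; "q": joint angles; "joint_velocities": joint speeds; "joint_torque": joint torques, N m; "position": TCP position; "tool_rot": TCP orientation; "ft_force": force on the tool from outside, world axes, zero at the start; "moment": the same for the moment, N m; "grip_width": finger opening in m; "grip_force": force on a finger pad.
Only numpy, scipy, OpenCV 4.12 (cv2) and the standard library are available. Lean on these libraries where they do the work, as an engineer would, in place of code of your own. Each camera call takes 0.05 s, during which the arm holds its last target. There are 200 camera calls.

TASK

Open the examination lamp's shutter: press its blue knob down, turn it clockwise as far as it goes and let it spring back up. Then take the green filter paddle out of the rack, lower its blade through the narrow slot on top of the lamp until the white line across the blade is level with the top of the lamp, and finish while still holding it there, hanging straight and not leaning hard on the slot. Leave the blue and orange paddles, the brown bottle and the white jar where they are.

Things in the scene. Friction and masses are not known exactly. Their poses are not given: they have to be found in the camera images.
- lamp: Fixed white box, 140 (x) x 220 (y) x 120 high mm, origin under its centre. In its flat top are the slot (toward its +y end) and the knob (toward its -y end), 64 mm apart. The lens barrel is on its +x side. It stands left or right of the robot's midline, rack on the other side, turned up to 0.35 rad
- slot (a point): Centre of the slot's mouth, level with the lamp's flat top (120 mm above the table), at (-22, 32, 120) mm in the lamp's frame; axes are the lamp's. The slot goes straight down: 42 mm long (y) x 8 mm wide (x), 10 mm thick plate, 3 mm bevelled edges, free space below. A red shutter arm on the knob's shaft, just under the plate, blocks it until the knob is turned. Clearance to the blade 2 mm in all (1 mm each side)
- knob_grip (a point): On the knob's axis, 30 mm above the lamp's top when the knob is up, at (-22, -32) mm in the lamp's frame. Knob: blue bar 44 long (its own x) x 12 thick (its own y) x 24 tall, standing on a black disc of radius 27. Disc's upper face 13 mm under this point, its underside 11 mm above the lamp's top; bar's top 11 mm above this point. Axes turn with the knob and equal the lamp's when the shutter is shut
- knob_press (a joint): How far the knob is pressed down, m: 0 up, 0.008 fully down. Spring: 3 N to start, about 8.5 N fully down; it springs back up when let go at either end of its turn
- shutter_knob (a joint): Turn of the knob, rad: 0 shutter shut (pointer at red dot), 1.25 open (green dot, end stop), growing clockwise seen from above. Locked unless pressed about 5 mm or more; it turns with light friction (0.02 N m). Between the ends it cannot rise; above about 1.12 it springs up again and stays locked there
- green_filter: Green paddle, loose, hanging upright in one of the rack's three slots (which one varies) by its shoulder, foot 8 mm above the table: blade 40 wide (y) x 6 thick (x) x 70 long below a shoulder 52 (y) x 24 (x) x 6, and above it an upright handle 28 wide (y) x 12 thick (x) x 44 tall (top 120 above the foot); 80 g. Origin: centre of the blade's foot, z up along the paddle, x through its thickness. White line round the blade 45 mm above the foot
- blue_filter: Blue paddle, the same shape, in another slot of the rack; leave it
- orange_filter: Orange paddle, the same shape, in another slot of the rack; leave it
- rack: Fixed aluminium rack, 50 (x) x 200 (y) x 78 high mm, origin under its centre; three slots at y = -65, 0, +65 mm, long sides along y, about 2 mm of play each side of a blade. Paddles have the rack's yaw
- brown_bottle: Loose brown bottle, radius 22, 105 mm high, origin under its centre; leave it
- swab_jar: Loose white jar with steel lid, radius 22, 60 mm high, origin under its centre; leave it
Not all that is in view belongs to the job. What is meant by the green_filter is not yellow, and is the larger of those in its own colour.

How it is judged:
On the way, in this order (a step that is already met when the one before it is completed fails the run):
1. the knob has been pressed and turned clockwise and is up again at the open end (value of joint shutter_knob above 1 rad and value of joint knob_press below 0.002 m), for 0.2 s.
2. the green paddle is held clear above the rack (height (world z) of green_filter above 0.082 m and contact force between the fingers and green_filter above 1 N), for 0.2 s.
At the end, for the whole second after the job is handed in: Knob up at its open end; green paddle still gripped, at rest in the slot, white line within 10 mm of the lamp's top, upright within 0.1 rad, pressing on the lamp with under 6 N; other paddles within 15 mm, bottle and jar within 20 mm of their starts (all of step 1 and z of green_filter in the frame of slot between -0.055 and -0.035 m and x of green_filter in the frame of slot between -0.005 and 0.005 m and y of green_filter in the frame of slot between -0.005 and 0.005 m and angle between green_filter's own z axis and vertical below 0.1 rad and linear speed of green_filter below 0.02 m/s and contact force between the fingers and green_filter above 1 N and contact force between green_filter and lamp below 6 N and distance of each of blue_filter, orange_filter from where it was at the start of the episode below 0.015 m and distance of each of brown_bottle, swab_jar from where it was at the start of the episode below 0.02 m); the arm keeps its last pose, push and grip.
It fails at once if the blue filter is moved by more than 15 mm (distance of blue_filter from where it was at the start of the episode above 0.015 m).
It fails at once if the orange filter is moved by more than 15 mm (distance of orange_filter from where it was at the start of the episode above 0.015 m).
It fails at once if the brown bottle is moved by more than 20 mm (distance of brown_bottle from where it was at the start of the episode above 0.02 m).
It fails at once if the swab jar is moved by more than 20 mm (distance of swab_jar from where it was at the start of the episode above 0.02 m).
It also fails if it takes over 58 s, if anything falls off the work surface, if the arm or the gripper's body presses on something with over 40 N, if the wrist force passes 120 N, or if a joint passes its speed limit or range.

## Working session

There is one attempt and no reset: what is moved stays moved. The work goes in short steps, Python scripts to look and compute and a tool call to move; the robot and the scene stay as the last step left them, time stands still between calls to the robot, and variables do not carry over. Pictures are saved under pics/ and viewed, at most 10 in all, crops included, and the job is handed in when it is done.

Besides the shell and the picture viewer there is one more tool, called after ">>>" as a command line: name --argument value ..., lists and objects as JSON in quotes. move_arm: Moves the arm, as the interface text tells. Its arguments: {"type":"object","properties":{"commands":{"type":"array","items":{"type":"array","items":{"type":"array","items":{"type":"number"}}}},"claw":{"type":"number"},"squeeze":{"type":"number"}},"required":["commands"]}

```bash
ls; mkdir -p pics
python3 - <<'E'
from rig import *
import numpy as np,cv2
o=get_obs();print({k:np.round(v,3) for k,v in o.items()})
for n in ("scene","top"):
    c=camera(n);np.savez(f"{n}0.npz",**c);cv2.imwrite(f"pics/{n}0.png",c["pixels"])
    print(n,c["camera_matrix"].round(1).tolist(),c["extrinsics"].round(3).tolist(),[k for k in c])
E
```

```text
pics
{'time': np.float64(0.0), 'q': array([-1.331,  0.528,  1.434,  0.   ,  1.181, -0.178]), 'joint_velocities': array([-0.001,  0.001, -0.   , -0.001, -0.001, -0.   ]), 'joint_torque': array([ 1.0000e-03, -4.4004e+01, -1.7659e+01,  6.3000e-02,  5.8000e-02,
       -0.0000e+00]), 'position': array([ 0.254, -0.571,  0.404]), 'tool_rot': array([ 0.978,  0.208, -0.   , -0.001]), 'ft_force': array([-0.156, -0.872, -0.594]), 'moment': array([-0.004,  0.061,  0.012]), 'grip_force': np.float64(0.0), 'grip_width': np.float64(0.087)}
scene [[362.6, 0.0, 261.3], [0.0, 362.6, 189.7], [0.0, 0.0, 1.0]] [[-0.816, 0.579, -0.003, 0.441], [-0.39, -0.547, 0.741, 0.109], [0.427, 0.605, 0.672, -1.083], [0.0, 0.0, 0.0, 1.0]] ['pixels', 'range_z', 'camera_matrix', 'extrinsics']
top [[409.9, 0.0, 257.2], [0.0, 409.9, 187.2], [0.0, 0.0, 1.0]] [[0.017, -1.0, 0.018, -0.006], [0.993, 0.019, 0.116, -0.571], [-0.116, 0.016, 0.993, -1.099], [0.0, 0.0, 0.0, 1.0]] ['pixels', 'range_z', 'camera_matrix', 'extrinsics']
```

View pics/top0.png

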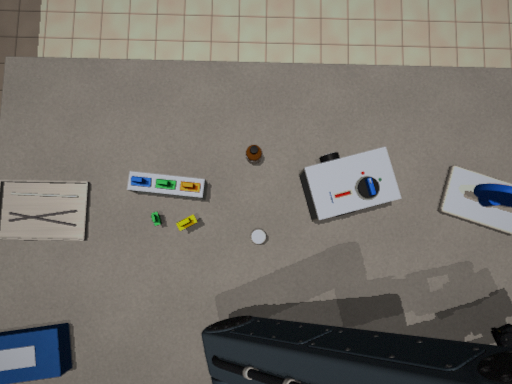

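View pics/scene0.png

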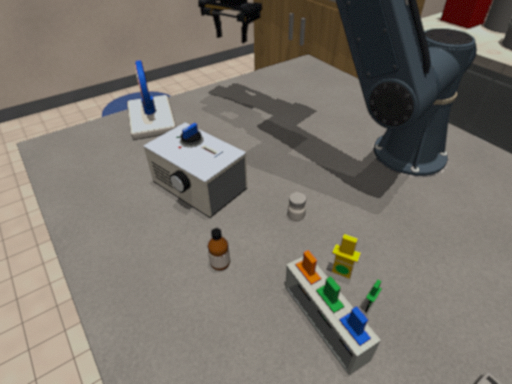

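The top view shows the lamp at (350,184), with its slot at (343,194) and knob at (368,187). The rack is at (167,186) with green in the middle slot at (165,184). Two decoys lie near (156,218) and (187,222), the bottle is at (254,153) and the jar at (259,236). The scene view agrees.

```bash
cat > h.py <<'E'
import numpy as np,cv2
def ray(c,uv):
    K,E=c["camera_matrix"],c["extrinsics"];R,t=E[:3,:3],E[:3,3]
    uv=np.atleast_2d(uv).astype(float)
    d=np.c_[(uv[:,0]-K[0,2])/K[0,0],-(uv[:,1]-K[1,2])/K[1,1],-np.ones(len(uv))]
    return -R.T@t,d@R
def plane(c,uv,z):
    o,d=ray(c,uv);return o+d*((z-o[2])/d[:,2])[:,None]
def cloud(c):
    h,w=c["range_z"].shape;u,v=np.meshgrid(np.arange(w),np.arange(h))
    o,d=ray(c,np.c_[u.ravel(),v.ravel()])
    return (o+d*c["range_z"].reshape(-1,1)).reshape(h,w,3)
def rect(c,mask,z):
    n,l,s,ce=cv2.connectedComponentsWithStats(mask.astype(np.uint8));i=1+np.argmax(s[1:,4])
    v,u=np.nonzero(l==i);P=plane(c,np.c_[u,v],z)[:,:2]
    (cx,cy),(w,h),a=cv2.minAreaRect((P*1000).astype(np.float32))
    b=cv2.boxPoints(((cx,cy),(w,h),a)); e=b[1]-b[0],b[2]-b[1]; L=max(e,key=np.linalg.norm)
    yaw=np.arctan2(L[1],L[0])
    return P.mean(0)*1000,(cx,cy),sorted((w,h)),(yaw+np.pi/2)%np.pi-np.pi/2,len(u)
def hsv(c): return cv2.split(cv2.cvtColor(c["pixels"],cv2.COLOR_BGR2HSV).astype(int)) if 0 else [x.astype(int) for x in cv2.split(cv2.cvtColor(c["pixels"],cv2.COLOR_BGR2HSV))]
E
python3 - <<'E'
from h import *
np.set_printoptions(precision=3,suppress=True)
for n in("top","scene"):
    c=np.load(n+"0.npz");c={k:c[k] for k in c};X=cloud(c);x,y,z=X[...,0],X[...,1],X[...,2];H,S,V=hsv(c)
    lamp=(abs(z-.12)<.008)&(y<-.05)&(y>-.45)&(x>.35)&(x<.9); rack=(abs(z-.078)<.008)&(y>.05)&(x>.35)
    print(n,"z",np.median(z[lamp]),np.median(z[rack]))
    reg=(z>.1)&(y<-.05)&(x>.35)
    print("lamp",*rect(c,lamp,.12));print("rack",*rect(c,rack,.078))
    print("knob",*rect(c,(H>100)&(H<130)&(S>130)&(abs(z-.155)<.02)&(y<-.05)&(y>-.4),.161))
    print("slot",*rect(c,((H<10)|(H>170))&(S>120)&(y<-.05)&(y>-.4)&(z>.09),.12))
    for nm,a,b in(("green",45,80),("blue",100,130),("orange",8,22)):
        m=(H>a)&(H<b)&(S>120)&(y>.05)&(z>.095)
        if m.any():print(nm,*rect(c,m&(z>.12),.128),np.percentile(z[m],95))
E
```

```text
top z 0.11927407542780677 0.07772664467395685
lamp [ 577.441 -235.126] (575.8988647460938, -238.92263793945312) [142.1109619140625, 221.281982421875] -1.2969 4235
rack [568.266 244.684] (569.1227416992188, 245.56613159179688) [50.499481201171875, 200.7425537109375] 1.4828779 1170
knob [ 562.262 -272.283] (564.5223388671875, -272.1950378417969) [18.831567764282227, 45.30795669555664] 0.26587427 124
slot [ 547.203 -211.136] (547.2315063476562, -211.7289276123047) [6.800904273986816, 37.55862808227539] -1.3082618 41
green [568.832 244.951] (568.8353271484375, 244.9517364501953) [12.578926086425781, 27.811410903930664] 1.4645268 56 0.13052833354421875
blue [574.564 310.122] (574.6729125976562, 310.0634765625) [12.258728981018066, 28.177501678466797] 1.4645182 55 0.13016685677704784
orange [560.565 171.666] (562.320556640625, 174.880126953125) [10.169610023498535, 15.089612007141113] -1.5517682 14 0.12904699862608437
scene z 0.12026030598359727 0.07843735813462227
lamp [ 583.544 -219.67 ] (580.113037109375, -233.37232971191406) [148.3790740966797, 228.51187133789062] -1.2988241 2933
rack [578.054 262.978] (572.2244262695312, 248.8642578125) [54.290550231933594, 201.24224853515625] 1.4821852 2411
knob [ 574.734 -253.19 ] (572.6339111328125, -254.75433349609375) [34.83867263793945, 70.19076538085938] 1.0034276 155
slot [-988.978 -460.781] (-999.9228515625, -471.1941833496094) [153.90164184570312, 496.2029724121094] 0.43934357 873
green [573.5   250.595] (573.6420288085938, 250.42149353027344) [13.448302268981934, 28.290874481201172] 1.5699679 111 0.12906902253048005
blue [578.866 314.693] (578.9093017578125, 314.58001708984375) [14.578904151916504, 28.904577255249023] 1.4592367 154 0.1291982619746228
orange [567.137 185.947] (567.384765625, 185.75631713867188) [14.452455520629883, 30.455440521240234] 1.4680024 108 0.6482877039081061
```

```bash
cat >> h.py <<'E'
from scipy.spatial.transform import Rotation as Ro
def go(o,p,ty):
    "shift (units) and turn from the measured pose to TCP p, pointing down, tool y at world angle ty"
    R=Ro.from_quat(o["tool_rot"]);x=ty+np.pi/2
    G=Ro.from_matrix(np.array([[np.cos(x),np.cos(ty),0],[np.sin(x),np.sin(ty),0],[0,0,-1]]))
    return np.r_[R.inv().apply(np.array(p)-o["position"])/.04,(R.inv()*G).as_rotvec()].round(3)
E
python3 - <<'E'
from h import *
from rig import *
print(go(get_obs(),[.564,-.2755,.40],-1.297))
E
```

```text
[ 1.0079e+01 -3.5920e+00  1.0700e-01 -2.0000e-03 -0.0000e+00  1.4500e-01]
```

>>> move_arm --commands '[[[10.08,-3.59,0.1,-0.002,0,0.145],[10.08,-3.59,0.1,-0.002,0,0.145],[10.08,-3.59,0.1,-0.002,0,0.145],[10.08,-3.59,0.1,-0.002,0,0.145],[10.08,-3.59,0.1,-0.002,0,0.145],[10.08,-3.59,0.1,-0.002,0,0.145],[10.08,-3.59,0.1,-0.002,0,0.145],[10.08,-3.59,0.1,-0.002,0,0.145],[10.08,-3.59,0.1,-0.002,0,0.145],[10.08,-3.59,0.1,-0.002,0,0.145]]]' --claw 0.2 --squeeze 15

```text
time: 1.35
position: [0.5632, -0.2769, 0.4005]
tool_rot: [0.991, 0.136, -0.0, 0.001]
ft_force: [-0.3, -0.8, -0.9]
grip_width: 0.0345
grip_force: 0.0
```

Run:
```python
from h import *
from rig import *
import cv2
c=camera("scene");cv2.imwrite("pics/s1.png",cv2.resize(c["pixels"][60:260,80:330],None,fx=3,fy=3,interpolation=cv2.INTER_CUBIC))
o=get_obs();print(go(o,[.564,-.2755,.322],-1.297),o["position"],o["q"])
```

```text
[ 0.03  -0.035  1.966  0.002  0.    -0.002] [ 0.56322511 -0.27701023  0.40063962] [-0.63459585  0.53541849  1.43027633 -0.00149755  1.17474334  0.6650646 ]
```

View pics/s1.png

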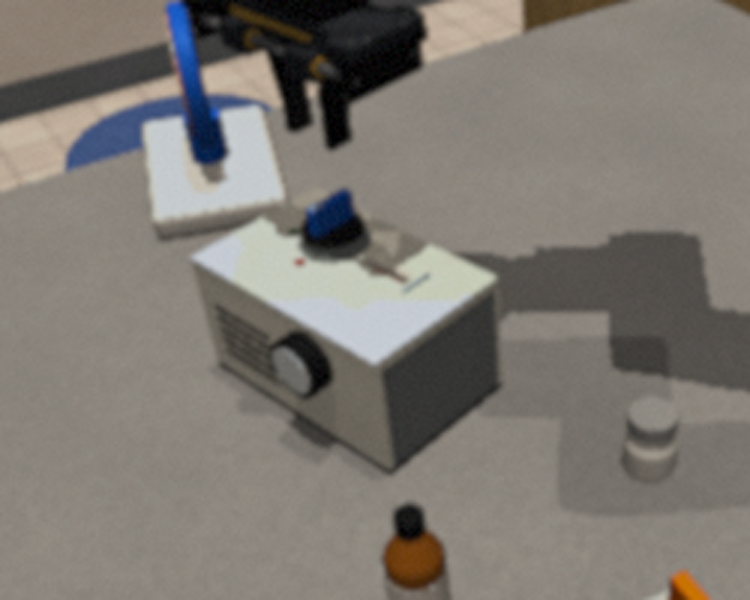

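The fingers, at crop (310,110), are straddling above the knob bar at (335,215). Descending.

>>> move_arm --commands '[[[0.03,-0.035,0.8,0.002,0,0],[0.03,-0.035,1.5,0.002,0,0],[0.03,-0.035,1.94,0.002,0,0],[0.03,-0.035,1.94,0.002,0,0],[0.03,-0.035,1.94,0.002,0,0]]]'

```text
time: 2.02
position: [0.5652, -0.2749, 0.3241]
tool_rot: [0.991, 0.136, 0.001, 0.001]
ft_force: [1.4, 0.3, 0.6]
grip_width: 0.0349
grip_force: 0.0
```

>>> move_arm --commands '[[[0,0,0,0,0,0],[0,0,0,0,0,0],[0,0,0,0,0,0],[0,0,0,0,0,0],[0,0,0,0,0,0]]]' --claw 1 --squeeze 15

```text
time: 2.65
position: [0.5651, -0.2743, 0.3236]
tool_rot: [0.991, 0.136, 0.0, 0.0]
ft_force: [0.3, -0.4, 1.7]
grip_width: 0.0117
grip_force: 15.0
```

>>> move_arm --commands '[[[0,0,0.1,0,0,0],[0,0,0.2,0,0,0],[0,0,0.25,0,0,0],[0,0,0.25,0,0,0],[0,0,0.25,0,0,0]]]' --squeeze 30

```text
time: 3.28
position: [0.5651, -0.2743, 0.3155]
tool_rot: [0.991, 0.137, 0.001, 0.001]
ft_force: [-3.1, 1.3, 13.6]
grip_width: 0.0118
grip_force: 30.0
```

>>> move_arm --commands '[[[0,0,0,0,0,0.15],[0,0,0,0,0,0.3],[0,0,0,0,0,0.45],[0,0,0,0,0,0.6],[0,0,0,0,0,0.75],[0,0,0,0,0,0.9],[0,0,0,0,0,1.05],[0,0,0,0,0,1.15],[0,0,0,0,0,1.22],[0,0,0,0,0,1.26],[0,0,0,0,0,1.26],[0,0,0,0,0,1.26]]]'

```text
time: 4.78
position: [0.5651, -0.2742, 0.3155]
tool_rot: [0.881, -0.473, 0.001, 0.0]
ft_force: [-2.8, 1.3, 14.1]
grip_width: 0.0115
grip_force: 30.0
```

>>> move_arm --commands '[[[0,0,-0.1,0,0,0],[0,0,-0.23,0,0,0],[0,0,-0.23,0,0,0],[0,0,-0.23,0,0,0]]]'

```text
time: 5.28
position: [0.5652, -0.2743, 0.3221]
tool_rot: [0.881, -0.473, 0.0, -0.0]
ft_force: [0.1, 0.3, 3.6]
grip_width: 0.0119
grip_force: 30.0
```

>>> move_arm --commands '[[[0,0,0,0,0,0],[0,0,0,0,0,0],[0,0,0,0,0,0],[0,0,-1,0,0,0],[0,0,-2,0,0,0],[0,0,-3,0,0,0],[0,0,-3,0,0,0]]]' --claw 0

```text
time: 6.15
position: [0.5656, -0.2747, 0.4462]
tool_rot: [0.881, -0.473, 0.004, 0.001]
ft_force: [-0.4, -0.2, -0.3]
grip_width: 0.0437
grip_force: 0.0
```

Run:
```python
from h import *
from rig import *
o=get_obs();print(go(o,[.569,.245,.40],-.088),o["position"],o["q"],o["time"])
```

```text
[-1.0798e+01 -7.2370e+00  1.0930e+00  8.0000e-03 -7.0000e-03 -2.4690e+00] [ 0.56562483 -0.27473281  0.44624469] [-6.29634531e-01  4.89801852e-01  1.37748910e+00  1.44923299e-04
  1.26585615e+00  1.92739602e+00] 6.15
```

>>> move_arm --commands '[[[-10.8,-7.24,0,0,0,-2.469],[-10.8,-7.24,0,0,0,-2.469],[-10.8,-7.24,0,0,0,-2.469],[-10.8,-7.24,0,0,0,-2.469],[-10.8,-7.24,0,0,0,-2.469],[-10.8,-7.24,0,0,0,-2.469],[-10.8,-7.24,0,0,0,-2.469],[-10.8,-7.24,0,0,0,-2.469],[-10.8,-7.24,0,0,0,-2.469],[-10.8,-7.24,0,0,0,-2.469],[-10.8,-7.24,0,0,0,-2.469],[-10.8,-7.24,0,0,0,-2.469]]]'

```text
time: 7.65
position: [0.5676, 0.2459, 0.4405]
tool_rot: [0.805, 0.593, -0.001, -0.001]
ft_force: [-0.1, 0.7, -0.2]
grip_width: 0.0435
grip_force: 0.0
```

Run:
```python
from h import *
from rig import *
import cv2
o=get_obs();print(go(o,[.569,.245,.36],-.088),o["position"],o["q"],o["time"])
c=camera("scene");cv2.imwrite("pics/s2.png",cv2.resize(c["pixels"][100:384,80:480],None,fx=2,fy=2,interpolation=cv2.INTER_CUBIC))
c=camera("top");np.savez("top2.npz",**c)
```

```text
[-8.000e-03  4.600e-02  2.013e+00 -3.000e-03  1.000e-03 -2.130e-01] [0.56759614 0.24591717 0.44053295] [ 2.28432862e-01  4.82524752e-01  1.40752170e+00 -3.48077811e-05
  1.25478635e+00  5.28969028e-01] 7.65
```

View pics/s2.png

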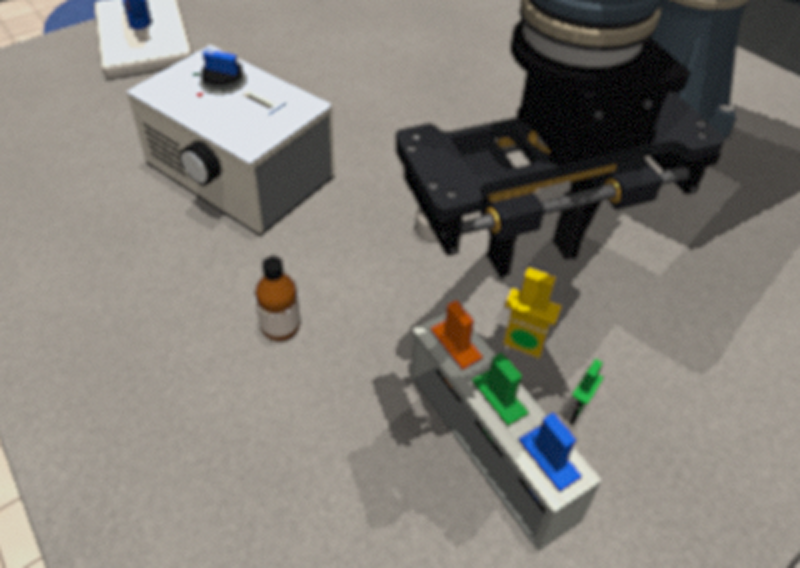

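The knob now points at the open dot and the red has gone from the slot, at crop (258,100). The green handle is at (505,380), with the orange and blue paddles beside it. Aligning and descending.

>>> move_arm --commands '[[[-0.01,0.045,0,-0.003,0,-0.1],[-0.01,0.045,0.4,-0.003,0,-0.213],[-0.01,0.045,1,-0.003,0,-0.213],[-0.01,0.045,1.8,-0.003,0,-0.213],[-0.01,0.045,1.8,-0.003,0,-0.213],[-0.01,0.045,1.8,-0.003,0,-0.213]]]'

```text
time: 8.5
position: [0.57, 0.2449, 0.3708]
tool_rot: [0.74, 0.673, 0.001, 0.001]
ft_force: [-0.6, 0.0, -0.3]
grip_width: 0.0437
grip_force: 0.0
```

Run:
```python
from h import *
from rig import *
o=get_obs();print(go(o,[.569,.245,.273],-.088),o["position"],o["time"])
c=np.load("top0.npz");c={k:c[k] for k in c};X=cloud(c);H,S,V=hsv(c)
m=(H>22)&(H<35)&(S>150)&(X[...,1]>.05);print(X[m].max(0),X[m].min(0))
```

```text
[-0.    -0.034  2.446  0.004  0.    -0.008] [0.57000199 0.24491117 0.370838  ] 8.5
[0.57303756 0.2215697  0.12993644] [ 0.44948057  0.15757198 -0.00683098]
```

>>> move_arm --commands '[[[0,-0.03,0.8,0.002,0,-0.008],[0,-0.03,1.6,0.002,0,-0.008],[0,-0.03,2.2,0.002,0,-0.008],[0,-0.03,2.42,0.002,0,-0.008],[0,-0.03,2.42,0.002,0,-0.008],[0,-0.03,2.42,0.002,0,-0.008]]]'

```text
time: 9.25
position: [0.5694, 0.2451, 0.2751]
tool_rot: [0.737, 0.676, 0.002, 0.001]
ft_force: [0.1, -0.1, 0.2]
grip_width: 0.0435
grip_force: 0.0
```

>>> move_arm --commands '[[[0,0,0,0,0,0],[0,0,0,0,0,0],[0,0,0,0,0,0],[0,0,0,0,0,0],[0,0,0,0,0,0],[0,0,0,0,0,0]]]' --claw 1 --squeeze 20

```text
time: 10.0
position: [0.5688, 0.245, 0.2736]
tool_rot: [0.737, 0.676, 0.0, 0.001]
ft_force: [0.4, -0.0, 0.2]
grip_width: 0.0119
grip_force: 20.0
```

>>> move_arm --commands '[[[0,0,-0.5,0,0,0],[0,0,-1.2,0,0,0],[0,0,-2,0,0,0],[0,0,-3,0,0,0],[0,0,-4,0,0,0],[0,0,-4.6,0,0,0],[0,0,-4.6,0,0,0],[0,0,-4.6,0,0,0]]]'

```text
time: 11.0
position: [0.5681, 0.2449, 0.4561]
tool_rot: [0.737, 0.676, -0.001, -0.0]
ft_force: [0.2, 0.1, -1.5]
grip_width: 0.012
grip_force: 20.0
```

Run:
```python
from h import *
from rig import *
import cv2
o=get_obs();print(go(o,[.547,-.2135,.455],.274),o["position"],o["time"],o["ft_force"])
c=camera("scene");cv2.imwrite("pics/s3.png",cv2.resize(c["pixels"][100:384,160:500],None,fx=2,fy=2,interpolation=cv2.INTER_CUBIC))
c=np.load("top2.npz");c={k:c[k] for k in c};X=cloud(c);H,S,V=hsv(c)
print(plane(c,[[343,194]],.12))
m=(V<110)&(abs(X[...,0]-.547)<.03)&(abs(X[...,1]+.213)<.03)&(X[...,2]>.05)
print(V[188:200,334:352]);print(rect(c,m,.12)) if m.any() else 0
```

```text
[-1.1462e+01  4.6000e-01  3.9000e-02 -2.0000e-03  1.0000e-03 -3.6000e-01] [0.5680675  0.2448663  0.45605861] 11.0 [ 0.24114369  0.14110138 -1.47626129]
[[ 0.54757166 -0.21419621  0.12      ]]
[[209 209 209 210 208 209 210 208 209 209 208 210 209 210 209 209 208 208]
 [209 209 210 209 210 210 209 209 210 209 209 210 208 206 203 202 198 199]
 [209 210 210 209 209 209 210 209 209 206 203 199 200 194 181 180 187 199]
 [210 209 209 209 208 206 204 204 200 197 185 172 176 156 103  95 139 199]
 [209 207 206 203 199 197 187 182 180 166 131  87  55  21  20  33 118 189]
 [201 199 194 182 180 166 133  98  80  22  21  20  18  17  38  63 110 173]
 [191 175 154  97  84  29  22  20  18  21  26  47  69  93 120 140 163 199]
 [169  57  23  21  19  23  31  46  69  93 112 127 150 179 199 200 201 202]
 [175  90  26  47  61  80 113 127 149 177 199 199 201 201 209 209 209 209]
 [185 131 113 127 140 163 198 199 199 200 206 208 209 209 209 209 209 209]
 [202 199 199 199 199 200 204 209 210 209 209 210 209 210 209 209 209 210]
 [208 204 204 209 209 209 208 209 208 210 209 209 209 208 209 210 208 209]]
(array([ 555.54398537, -228.36539012]), (555.5440063476562, -228.36538696289062), [0.0, 2.566861391067505], np.float32(-1.551963), 2)
```

View pics/s3.png

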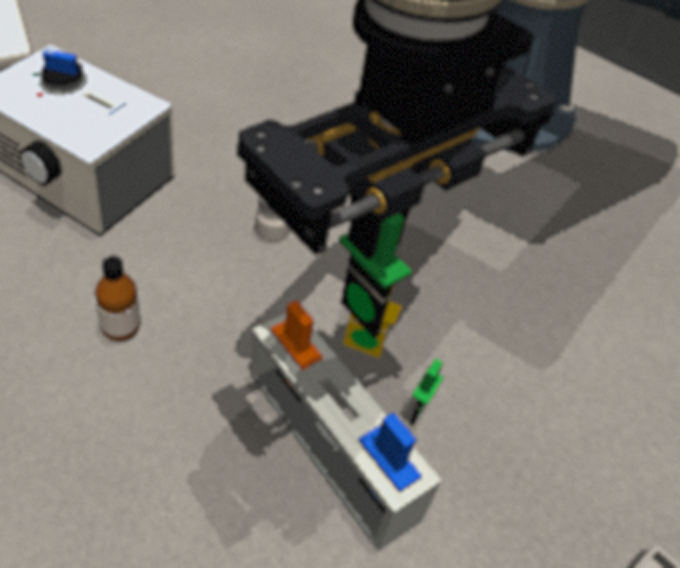

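The green paddle is held upright above the rack at crop (375,270); the orange and blue paddles are undisturbed. Measuring the slot's outer outline from the clean top view.

Run:
```python
from h import *
c=np.load("top2.npz");c={k:c[k] for k in c};H,S,V=hsv(c)
for t in(205,190,120,60):
    m=np.zeros(V.shape,bool);m[186:203,333:358]=V[186:203,333:358]<t
    print(t,rect(c,m,.12))
```

```text
205 (array([ 548.04083995, -213.22547438]), (548.0933837890625, -213.1685028076172), [17.211069107055664, 50.6932258605957], np.float32(-1.2877574), 133)
190 (array([ 548.17258262, -213.09601254]), (548.0635375976562, -212.4474334716797), [11.757732391357422, 45.7012825012207], np.float32(-1.3081284), 83)
120 (array([ 547.71726892, -212.92193603]), (547.660888671875, -212.90052795410156), [7.154438018798828, 40.05315017700195], np.float32(-1.2872192), 46)
60 (array([ 547.8288596 , -212.03489542]), (547.7374267578125, -211.96829223632812), [4.2488908767700195, 36.84641647338867], np.float32(-1.2872709), 26)
```

>>> move_arm --commands '[[[-11.46,0.46,0,0,0,-0.36],[-11.46,0.46,0,0,0,-0.36],[-11.46,0.46,0,0,0,-0.36],[-11.46,0.46,0,0,0,-0.36],[-11.46,0.46,0,0,0,-0.36],[-11.46,0.46,0,0,0,-0.36],[-11.46,0.46,0,0,0,-0.36],[-11.46,0.46,0,0,0,-0.36],[-11.46,0.46,0,0,0,-0.36],[-11.46,0.46,0,0,0,-0.36],[-11.46,0.46,0,0,0,-0.36],[-11.46,0.46,0,0,0,-0.36]]]'

```text
time: 12.55
position: [0.5477, -0.212, 0.4577]
tool_rot: [0.603, 0.798, 0.0, 0.0]
ft_force: [-0.4, 0.6, 0.2]
grip_width: 0.0118
grip_force: 20.0
```

Run:
```python
from h import *
from rig import *
o=get_obs();print(go(o,[.548,-.213,.393],.275),o["position"])
```

```text
[-2.600e-02 -1.000e-03  1.618e+00  1.000e-03  0.000e+00  1.000e-03] [ 0.54768185 -0.2119988   0.45770712]
```

>>> move_arm --commands '[[[-0.02,0,0.8,0,0,0],[-0.02,0,1.4,0,0,0],[-0.02,0,1.6,0,0,0],[-0.02,0,1.6,0,0,0],[-0.02,0,1.6,0,0,0],[-0.02,0,1.6,0,0,0]]]'

```text
time: 13.3
position: [0.5481, -0.2142, 0.3948]
tool_rot: [0.604, 0.797, 0.0, 0.002]
ft_force: [-0.2, -0.3, -0.2]
grip_width: 0.0119
grip_force: 20.0
```

Run:
```python
from h import *
from rig import *
import cv2
o=get_obs();print(go(o,[.548,-.213,.375],.275),o["position"],o["ft_force"])
c=camera("scene");np.savez("s4.npz",**c);cv2.imwrite("pics/s4.png",cv2.resize(c["pixels"][60:240,100:320],None,fx=3.3,fy=3.3,interpolation=cv2.INTER_CUBIC))
```

```text
[ 0.03   0.005  0.494  0.002  0.002 -0.001] [ 0.54805428 -0.21417086  0.39476318] [-0.18224925 -0.25296419 -0.18321544]
```

View pics/s4.png

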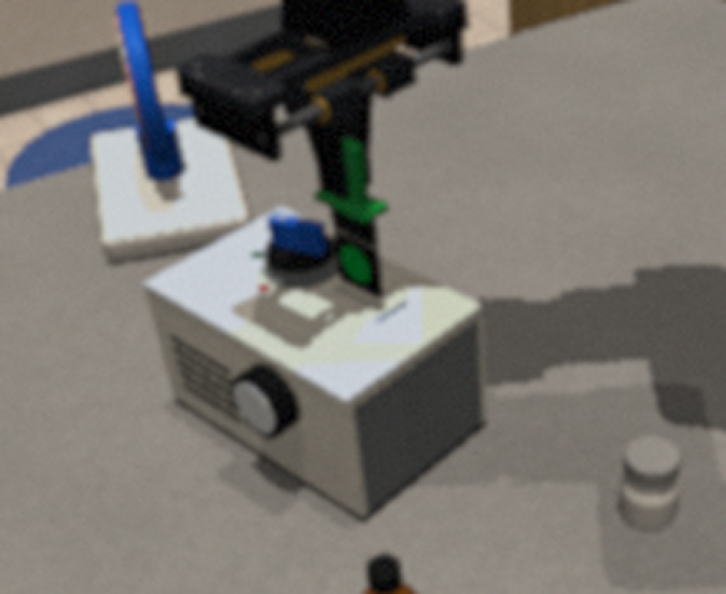

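The blade hangs straight just above the slot, with its foot at crop (360,290). Entering slowly.

>>> move_arm --commands '[[[0.02,0,0,0,0,0],[0.02,0,0.1,0,0,0],[0.02,0,0.2,0,0,0],[0.02,0,0.3,0,0,0],[0.02,0,0.4,0,0,0],[0.02,0,0.5,0,0,0],[0.02,0,0.5,0,0,0],[0.02,0,0.5,0,0,0],[0.02,0,0.5,0,0,0]]]'

```text
time: 14.48
position: [0.5477, -0.2133, 0.3735]
tool_rot: [0.604, 0.797, 0.0, 0.001]
ft_force: [0.9, -2.1, -0.8]
grip_width: 0.0115
grip_force: 20.0
```

>>> move_arm --commands '[[[-0.015,0,0,0,0,0],[-0.015,0,0.15,0,0,0],[-0.015,0,0.3,0,0,0],[-0.015,0,0.45,0,0,0],[-0.015,0,0.6,0,0,0],[-0.015,0,0.75,0,0,0],[-0.015,0,0.82,0,0,0],[-0.015,0,0.82,0,0,0],[-0.015,0,0.82,0,0,0],[-0.015,0,0.82,0,0,0]]]'

```text
time: 15.72
position: [0.5478, -0.2139, 0.3408]
tool_rot: [0.604, 0.797, 0.0, 0.001]
ft_force: [0.7, -2.5, -2.3]
grip_width: 0.0119
grip_force: 20.0
```

Run:
```python
from h import *
from rig import *
import cv2
c=camera("scene");cv2.imwrite("pics/s5.png",cv2.resize(c["pixels"][80:220,110:310],None,fx=4,fy=4,interpolation=cv2.INTER_CUBIC))
H,S,V=hsv(c);X=cloud(c)
m=(H>45)&(H<80)&(S>120)&(X[...,1]<-.1)&(X[...,1]>-.3)&(X[...,0]<.7);print(np.percentile(X[m],[2,50,98],axis=0))
o=get_obs();print(o["position"],o["ft_force"],o["moment"],o["time"],Ro.from_quat(o["tool_rot"]).as_matrix()[:,2])
```

```text
[[ 0.51649706 -0.22571255  0.13147549]
 [ 0.54978059 -0.19990546  0.17230078]
 [ 0.63317968 -0.17907565  0.33616933]]
[ 0.54775796 -0.21394094  0.34085157] [-0.06733833 -2.99068554 -2.7454837 ] [-0.64222966 -0.25281197  0.02239069] 15.775 [ 9.08779090e-04 -4.84101562e-04 -9.99999470e-01]
```

View pics/s5.png

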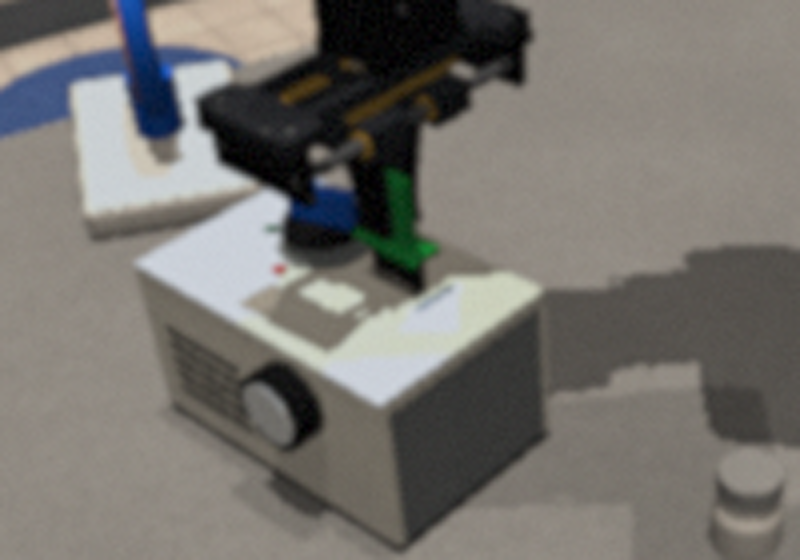

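The blade is in the slot with its shoulder about 25 mm above the top, at crop (400,245), and hangs straight. A side force of about 3 N remains, so I'll ease off a little toward lamp −y.

>>> move_arm --commands '[[[-0.02,0,0,0,0,0],[-0.02,0,0,0,0,0],[-0.02,0,0,0,0,0],[-0.02,0,0,0,0,0],[-0.02,0,0,0,0,0],[-0.02,0,0,0,0,0]]]'

```text
time: 16.52
position: [0.5479, -0.2145, 0.3409]
tool_rot: [0.604, 0.797, 0.0, 0.0]
ft_force: [-0.2, -0.0, -0.2]
grip_width: 0.0119
grip_force: 20.0
```

Run:
```python
from rig import *
import numpy as np
for i in range(3):
    camera("top");o=get_obs();print(*[np.round(o[k],3) for k in("position","ft_force","moment","joint_velocities")],o["grip_force"])
```

```text
[ 0.548 -0.214  0.341] [-0.817 -0.662 -0.365] [ 0.05  -0.099 -0.021] [-0.    -0.001  0.    -0.001 -0.001 -0.   ] 19.99984386842698
[ 0.548 -0.214  0.341] [ 0.388 -0.307 -0.635] [-0.033 -0.091 -0.022] [-0.001  0.001  0.    -0.001 -0.003 -0.002] 19.999864613637328
[ 0.548 -0.215  0.341] [ 0.281 -0.024 -0.473] [ 0.023 -0.118  0.035] [-0.001  0.002 -0.    -0.002 -0.003 -0.001] 19.999898127280176
```

```bash
python3 -c "
from rig import *
print(hand_in())"
```

```text
the job is handed in; nothing more can be done
None
```

I handed the job in with the shutter knob turned clockwise to its stop and released. The green paddle is gripped in the slot with its white line at about the lamp's top (from the arm's height), hanging straight with almost no side force; hand-in returned no verdict.

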